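# Pack hexagonal heating blocks in their tray

## Robot

A 7-joint arm with a two-finger parallel gripper is mounted at the origin on a cart in front of the work surface, level with it; the furniture and walls round the work are solid. World frame = base frame: x ahead of the robot, y to its left, z up, the work surface at z = 0. Lengths are in mm, angles in degrees, forces in N, time in s.
With the tool pointing down it reaches from about 425 to 975 mm from the base axis. Payload 16.7 kg.
Tool frame: the origin (TCP) lies where the fingers leave the gripper's body, on its centre line; the fingertips stand 73 mm ahead of it and the grasp point (between the pads) lies 54 mm ahead of it; z points along the fingers, y is the direction in which the jaws open and shut (so a half turn about z gives the same grasp; the last joint's range is limited). The gripper opens to 85 mm and grips with 20 to 120 N. Pads are 22 mm wide; open, the fingers measure 114 mm over their backs; the gripper's body (76 mm by 85 mm) begins 54 mm behind the grasp point. The pads swing forward as they close: fully open they stand 13 mm farther back than shut.
Start: joints at [68.44, 24.414, 4.234, 92.017, -1.954, 63.644, -3.845], TCP at [151.751, -657.688, 303.902] pointing down, gripper open.
Joint ranges: [-163.25, 163.25], [-28.42, 122.38], [-70.27, 78.77], [12.13, 141.07], [-58.53, 238.53], [9.26, 117.41], [-156.51, 156.51]. Speed limits (degrees/s): [108.29, 108.29, 136.94, 136.94, 172.46, 172.46, 172.46].

## Interface

Orientations are given as a 3x3 rotation matrix whose columns are the frame's x, y, z axes.
In Python, from plant import ctrl gives the robot as it stands. The module is installed in compiled form; this text tells all that it offers.
- The arm moves only by the shell command python3 -m jog 'ROWS' [FORCE]. ROWS is text: rows parted by semicolons, each of 7 numbers parted by spaces: the shift along the tool's x, y, z in m, then the turn, a rotation vector about the tool's x, y, z in rad, then the closure in counts, from 0 (fully open) to 255 (shut). In form: tx ty tz ax ay az fingers; .... A call has 1 to 20 rows; each row shifts and turns the pose as measured when the row begins, along the tool's axes as they then stand; what a row does not reach is not made up. A row lasts 1/10 s, in which the tool goes at most 50 mm and 8.59 degrees, less where a joint would pass 70% of its speed; a pose out of reach is approached as far as the arm can. A call with a gripper value outside its range is refused whole. The fingers move at their own pace and stop on an object; FORCE is the grip in N (left out, the last holds). Time passes only in rows, so rows that do not move let the fingers close. It gives the time, the measured TCP pose, the force and the opening at its end, in the units of the state.
- ctrl.get_state(): the state, without advancing time (a new reading comes with each control period).
- ctrl.get_image(name): name is "side" or "top" or "wrist"; returns a dict with "image" (384x512x3 uint8, red, green, blue), "mtx" (3x3 intrinsics, pixels), "extrinsics" (4x4, takes a point from world to camera coordinates). Camera axes: x right, y down, z forward; pixel columns grow to the right and rows downward; lengths in mm; the calibration is good to about 2 mm. A picture is of the moment at which its call begins. There is no depth.
- ctrl.finish_job(): hands the job in, once; it reports no verdict.
Trained networks look in the newest picture that a camera, given by its name, has taken for a name from the list of things; names that differ only in an ending like _2 or _b are one class to them, and where a whole thing is asked for, a point or a joint stands for the part that bears it (a point fixed in the world has none). Each returns a list of dicts, best first, with "score" (0 to 1); they miss things now and then, are a little off and sometimes report something else, mostly with a low value. They report only what shows in the picture. A call takes as long as a camera call. They do not tell look-alikes from the thing itself.
- ctrl.outline_of(target, camera): "mask" (384x512 bool, what is visible of it) and "extent" ([left, top, width, height] in pixels, round what is visible of it).
The state is a dict: "clock": time; "q": joint angles; "joint_velocities": joint speeds; "joint_torque": joint torques, N m; "position": TCP position; "eef_rot": TCP orientation; "contact_force": force on the tool from outside, world axes, zero at the start; "moment": the same for the moment, N m; "opening": finger opening in mm.
Only numpy, scipy, OpenCV 4.12 (cv2) and the standard library are available. Lean on these libraries where they do the work, as an engineer would, in place of code of your own. Each camera call takes 0.05 s, during which the arm holds its last target. There are 200 camera calls.

## Task

Pack the three loose hexagonal heating blocks, standing flat on the tray floor, against the hexagonal block fixed in the tray: one flat against each of its two faces that look obliquely toward the open floor, those two also touching each other, and the third nested in the notch in front of them. The four must make one honeycomb diamond, neighbouring flat faces touching all along without gaps; let go, and leave the petri dish, rubber stopper and weighing bottle where they stand.

Things in the scene. Friction and masses are not known exactly. Their poses are not given: they have to be found in the camera images.
- hex0: one of three alike loose hexagonal aluminium blocks, 0.2-0.45 kg: 60 mm across flats, 69 across corners, 40 tall; on top a steel lifting stub rises 40 mm more (to 80), a hexagon 24 mm across flats, turned 30 deg to the block. Origin: centre of underside; z up; x points to a corner. Block faces look to 30, 90, 150.. deg from x; stub flats look to 0, 60, 120.. deg
- hex1: one of three alike loose hexagonal aluminium blocks, 0.2-0.45 kg: 60 mm across flats, 69 across corners, 40 tall; on top a steel lifting stub rises 40 mm more (to 80), a hexagon 24 mm across flats, turned 30 deg to the block. Origin: centre of underside; z up; x points to a corner. Block faces look to 30, 90, 150.. deg from x; stub flats look to 0, 60, 120.. deg
- hex2: one of three alike loose hexagonal aluminium blocks, 0.2-0.45 kg: 60 mm across flats, 69 across corners, 40 tall; on top a steel lifting stub rises 40 mm more (to 80), a hexagon 24 mm across flats, turned 30 deg to the block. Origin: centre of underside; z up; x points to a corner. Block faces look to 30, 90, 150.. deg from x; stub flats look to 0, 60, 120.. deg
- tray: fixed shallow tray, dark metal floor and bright rim, outside 214 x 170 mm (x, y), inside 204 x 160, floor 6 mm thick; rim 5 mm thick, its top 19 mm above the table. One hexagonal block is bolted to its floor near the +x end (the end away from the robot); the rest of the floor is open. Origin: centre of the underside, on the table; x runs along the long side toward the fixed block, z up
- fixed_block (a point): centre of the fixed block at tray floor height (6 mm above the table), 60 mm toward +x from the tray's middle. The fixed block is like a loose one at the tray's yaw (60 mm across flats, 40 tall, corners toward the tray's +x and -x, faces to 30, 90, 150.. deg), with a low round cap 22 mm wide, 6 mm high instead of the stub
- seat_left (a point): where the underside centre of a block belongs that touches the fixed block's face looking to 150 degrees from the tray's x axis; 52 mm toward the tray's -x and 30 mm toward its +y from the fixed block's centre, on the tray floor
- seat_right (a point): the same for the face looking to -150 degrees: 52 mm toward -x and 30 mm toward -y from the fixed block's centre, on the tray floor; blocks in seat_left and seat_right touch each other
- seat_front (a point): where the third block's underside centre belongs: 103.9 mm toward the tray's -x from the fixed block's centre, on the tray floor, touching the two others
- petri_dish: bystander: loose clear petri dish with lid, 64 mm wide, 17 mm high, origin centre of the underside; must not be disturbed
- stopper: bystander: loose tan rubber stopper, 37 mm wide, 28 mm high, origin centre of the underside; must not be disturbed
- weigh_bottle: bystander: loose clear glass weighing bottle with lid, 37 mm wide, 51 mm high, origin centre of the underside; must not be disturbed
There are look-alikes about, which are no part of the job. What is shaped like the hex1 but orange is not meant.

How it is judged (in metres and radians):
At the end, for the whole second after the job is handed in: One loose block stands flat (tilt under 0.03 rad, height within 1.5 mm) and at rest in each of the three seats, centre within 5 mm of it; the gap between touching neighbours is at most 2.5 mm (centres 62.5 mm apart); faces are parallel to the fixed block's within 0.09 rad (((horizontal distance between hex0 and seat_left below 0.005 m and horizontal distance between hex0 and fixed_block below 0.0625 m) or (horizontal distance between hex1 and seat_left below 0.005 m and horizontal distance between hex1 and fixed_block below 0.0625 m) or (horizontal distance between hex2 and seat_left below 0.005 m and horizontal distance between hex2 and fixed_block below 0.0625 m)) and ((horizontal distance between hex0 and seat_right below 0.005 m and horizontal distance between hex0 and fixed_block below 0.0625 m) or (horizontal distance between hex1 and seat_right below 0.005 m and horizontal distance between hex1 and fixed_block below 0.0625 m) or (horizontal distance between hex2 and seat_right below 0.005 m and horizontal distance between hex2 and fixed_block below 0.0625 m)) and (horizontal distance between hex0 and seat_front below 0.005 m or horizontal distance between hex1 and seat_front below 0.005 m or horizontal distance between hex2 and seat_front below 0.005 m) and horizontal distance between hex0 and hex1 below 0.0625 m and horizontal distance between each of hex0, hex1 and hex2 below 0.0625 m and (angle between the x axis of hex0 and the x axis of tray, either way round below 0.09 rad or angle between the x axis of hex0 and the x axis of tray, either way round between 0.9572 and 1.1372 rad) and angle between each of hex0, hex1, hex2's own z axis and vertical below 0.03 rad and z of hex0 in the frame of tray between 0.0045 and 0.0075 m and linear speed of each of hex0, hex1, hex2 below 0.01 m/s and (angle between the x axis of hex1 and the x axis of tray, either way round below 0.09 rad or angle between the x axis of hex1 and the x axis of tray, either way round between 0.9572 and 1.1372 rad) and z of hex1 in the frame of tray between 0.0045 and 0.0075 m and (angle between the x axis of hex2 and the x axis of tray, either way round below 0.09 rad or angle between the x axis of hex2 and the x axis of tray, either way round between 0.9572 and 1.1372 rad) and z of hex2 in the frame of tray between 0.0045 and 0.0075 m).
It fails at once if the petri dish is pushed more than 20 mm away or tipped over (distance of petri_dish from where it was at the start of the episode above 0.02 m or angle between petri_dish's own z axis and vertical above 0.5 rad).
It fails at once if the rubber stopper is pushed more than 20 mm away or tipped over (distance of stopper from where it was at the start of the episode above 0.02 m or angle between stopper's own z axis and vertical above 0.5 rad).
It fails at once if the weighing bottle is pushed more than 20 mm away or tipped over (distance of weigh_bottle from where it was at the start of the episode above 0.02 m or angle between weigh_bottle's own z axis and vertical above 0.5 rad).
It also fails if it takes over 69 s, if anything falls off the work surface, if the arm or the gripper's body presses on something with over 40 N, if the wrist force passes 120 N, or if a joint passes its speed limit or range.

## Working session

There is one attempt and no reset: what is moved stays moved. The work goes in short steps, Python scripts to look and compute and a shell command to move; the robot and the scene stay as the last step left them, time stands still between calls to the robot, and variables do not carry over. Pictures are saved under pics/ and viewed, about 8 in all and at most 12, crops included, and the job is handed in when it is done.

```bash
mkdir -p pics; cat > h.py <<'E'
import numpy as np, cv2
from plant import ctrl
def shot(n,save=None):
    d=ctrl.get_image(n)
    if save: cv2.imwrite('pics/'+save,d['image'][:,:,::-1])
    return d
def ray(d,u,v,z):
    K=np.array(d['mtx']);E=np.array(d['extrinsics']);R=E[:3,:3];t=E[:3,3]
    c=-R.T@t; r=R.T@np.linalg.inv(K)@np.array([u,v,1.]); return c+r*(z-c[2])/r[2]
def proj(d,p):
    K=np.array(d['mtx']);E=np.array(d['extrinsics']);q=K@(E[:3,:3]@np.asarray(p,float)+E[:3,3]); return q[:2]/q[2]
E
python3 - <<'E'
from h import *
np.set_printoptions(precision=3,suppress=True)
t=shot('top','top0.png'); 
s=ctrl.get_state(); print(s)
for n in ['hex0','tray','petri_dish','stopper','weigh_bottle']:
    for o in ctrl.outline_of(n,'top'): print(n,round(o['score'],2),o['extent'])
E=np.array(t['extrinsics']);print(t['mtx'],E, -E[:3,:3].T@E[:3,3])
d=shot('side'); im=np.hstack([t['image'],d['image']])
cv2.imwrite('pics/top_big.png',cv2.resize(t['image'][:,:,::-1],(800,600),interpolation=cv2.INTER_CUBIC))
cv2.imwrite('pics/side0.png',d['image'][:,:,::-1])
E
```

```text
{'clock': 0.05, 'q': array([68.439, 24.45 ,  4.232, 92.051, -1.952, 63.644, -3.843]), 'joint_velocities': array([-0.007,  0.001,  0.041,  0.007,  0.01 , -0.113, -0.055]), 'joint_torque': array([  0.005, -95.248,   3.773, -46.494,   0.019,   0.006,   0.   ]), 'position': array([ 151.69 , -657.419,  303.215]), 'eef_rot': array([[ 0.974,  0.225, -0.   ],
       [ 0.225, -0.974,  0.001],
       [-0.   , -0.001, -1.   ]]), 'contact_force': array([ 0.081,  0.551, -0.091]), 'moment': array([-0.056,  0.011,  0.029]), 'opening': 85.04748581407887}
hex0 0.77 [140.2, 115.1, 22.9, 21.4]
hex0 0.76 [254.4, 218.4, 18.9, 23.6]
hex0 0.64 [294.1, 193.2, 22.4, 20.2]
hex0 0.59 [254.5, 171.9, 19.1, 21.8]
tray 0.86 [144.8, 157.6, 72.1, 84.1]
petri_dish 0.57 [295.3, 147.4, 18.6, 20.5]
stopper 0.45 [282.3, 225.3, 13.2, 11.2]
weigh_bottle 0.61 [338.0, 170.6, 18.2, 14.9]
[[370.018   0.    248.352]
 [  0.    370.018 184.804]
 [  0.      0.      1.   ]] [[  -0.009   -1.       0.01  -235.118]
 [  -0.997    0.008   -0.079  548.823]
 [   0.079   -0.011   -0.997 1070.663]
 [   0.       0.       0.       1.   ]] [ 460.372 -227.941 1113.062]
```

View pics/top_big.png

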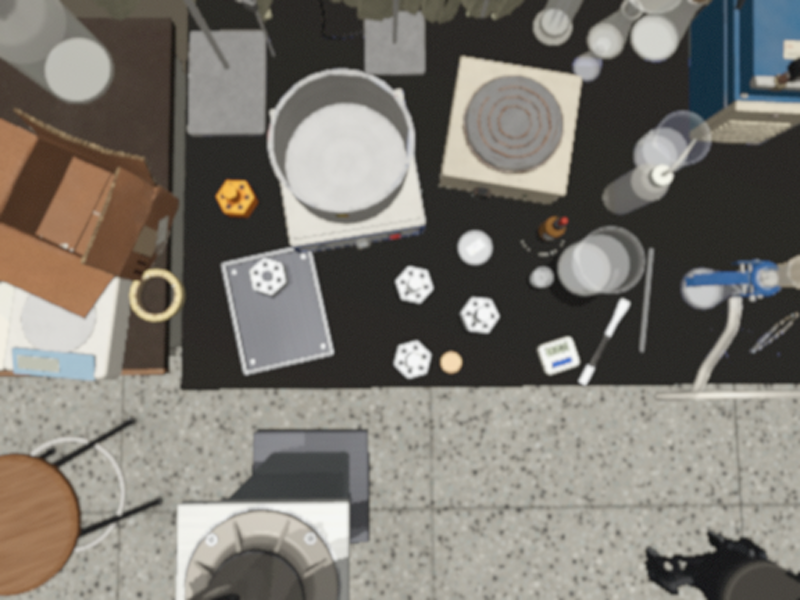

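View pics/side0.png

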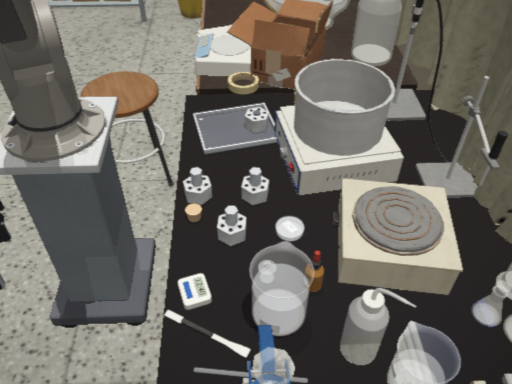

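Top view (800x600 px): the three loose silver blocks are at (413,285), (480,315) and (412,360). The fixed block is in the tray at (268,278), and the orange look-alike is at (237,198), so it's excluded. The petri dish is at (475,247), the stopper at (451,362) and the weighing bottle at (542,277). The side view agrees.

```bash
cat >> h.py <<'E'
def yaw_of(R): return np.degrees(np.arctan2(R[1,0],R[0,0]))   # tool x axis in world
def go(x,y,z,yaw):
    s=ctrl.get_state();R=np.array(s['eef_rot']);d=R.T@(np.array([x,y,z])-s['position'])
    a=np.radians(yaw);Rt=np.array([[np.cos(a),np.sin(a),0],[np.sin(a),-np.cos(a),0],[0,0,-1]])
    rv=cv2.Rodrigues(R.T@Rt)[0].ravel()
    print('tool shift m',np.round(d/1000,4),'turn rad',np.round(rv,4),'rows>=',np.ceil(max(np.linalg.norm(d)/50,np.degrees(np.linalg.norm(rv))/8.59)), 'yaw',round(yaw_of(R),2),'q7',s['q'][6])
E
python3 - <<'E'
from h import *
np.set_printoptions(precision=2,suppress=True)
t=shot('top')
for n,z in [('hex0',50),('tray',10),('petri_dish',10),('stopper',14),('weigh_bottle',25)]:
    for o in ctrl.outline_of(n,'top'):
        m=o['mask'].astype(np.uint8); M=cv2.moments(m,True); c=(M['m10']/M['m00'],M['m01']/M['m00'])
        print(n,round(o['score'],2),np.array(c),ray(t,*c,z))
        if n=='tray':
            r=cv2.minAreaRect(np.argwhere(m)[:,::-1].astype(np.float32)); print(r,[ray(t,*p,19) for p in cv2.boxPoints(r)])
w=shot('wrist','w0.png');E=np.array(w['extrinsics']);print(-E[:3,:3].T@E[:3,3],E[:3,:3],w['mtx'])
go(560,-210,330,0)
E
```

```text
hex0 0.96 [264.42 182.34] [ 551.34 -286.05   50.  ]
hex0 0.79 [263.75 228.93] [ 417.79 -282.46   50.  ]
hex0 0.77 [306.22 200.84] [ 496.92 -405.69   50.  ]
hex0 0.63 [151.95 126.67] [716.67  39.41  50.  ]
tray 0.75 [177.22 197.48] [511.69 -27.97  10.  ]
((177.2694854736328, 196.79483032226562), (74.15742492675781, 59.22626876831055), 77.82854461669922) [array([603.37,  79.72,  19.  ]), array([639.51, -91.86,  19.  ]), array([ 424.18, -138.04,   19.  ]), array([389.49,  31.19,  19.  ])]
petri_dish 0.92 [303.69 157.92] [ 627.6  -407.54   10.  ]
petri_dish 0.57 [177.32 197.18] [512.57 -28.26  10.  ]
[ 218.84 -641.84  373.96] [[ 0.22 -0.97  0.  ]
 [-0.94 -0.22  0.27]
 [-0.26 -0.06 -0.96]] [[339.43   0.   261.61]
 [  0.   339.43 188.94]
 [  0.     0.     1.  ]]
tool shift m [ 0.5  -0.34 -0.03] turn rad [-0.    0.    0.23] rows>= 13.0 yaw 12.99 q7 -3.8445505014059322
```

```bash
python3 -c "
from h import *
go(525,-330,303,12)"
```

```text
tool shift m [ 0.4374 -0.2354  0.0009] turn rad [-0.      0.      0.0173] rows>= 10.0 yaw 12.99 q7 -3.8445505014059322
```

```bash
python3 -m jog '.04 -.0214 0 0 0 0 0;.04 -.0214 0 0 0 0 0;.04 -.0214 0 0 0 0 0;.04 -.0214 0 0 0 0 0;.04 -.0214 0 0 0 0 0;.04 -.0214 0 0 0 0 0;.04 -.0214 0 0 0 0 0;.04 -.0214 0 0 0 0 0;.04 -.0214 0 0 0 0 0;.04 -.0214 0 0 0 0 0;.04 -.0214 0 0 0 0 0;0 0 0 0 0 0 0;0 0 0 0 0 0 0'; python3 - <<'E'
from h import *
np.set_printoptions(precision=2,suppress=True)
w=shot('wrist','w1.png')
for o in ctrl.outline_of('hex0','wrist'):
    m=o['mask'].astype(np.uint8); M=cv2.moments(m,True); c=(M['m10']/M['m00'],M['m01']/M['m00']); print(o['score'],np.array(c),ray(w,*c,45))
for n in ['stopper','petri_dish','weigh_bottle']:
  for o in ctrl.outline_of(n,'wrist')[:2]: e=o['extent'];print(n,o['score'],e,ray(w,e[0]+e[2]/2,e[1]+e[3]/2,15))
E
```

```text
clock: 2.0
position: [541.3, -317.1, 303.8]
eef_rot: [[0.975, 0.221, 0.002], [0.221, -0.975, -0.003], [0.001, 0.003, -1.0]]
contact_force: [-0.7, -0.5, 0.2]
opening: 85.2
0.96 [234.15 142.72] [ 559.01 -286.47   45.  ]
0.91 [205.69 261.21] [ 428.27 -282.19   45.  ]
0.59 [333.65 217.88] [ 505.73 -402.01   45.  ]
stopper 0.87 [253.9, 255.7, 31.5, 38.5] [ 410.79 -357.25   15.  ]
petri_dish 0.62 [327.7, 61.8, 68.2, 68.5] [ 630.   -402.66   15.  ]
weigh_bottle 0.96 [433.3, 160.0, 54.5, 41.1] [ 568.64 -534.54   15.  ]
```

View pics/w1.png

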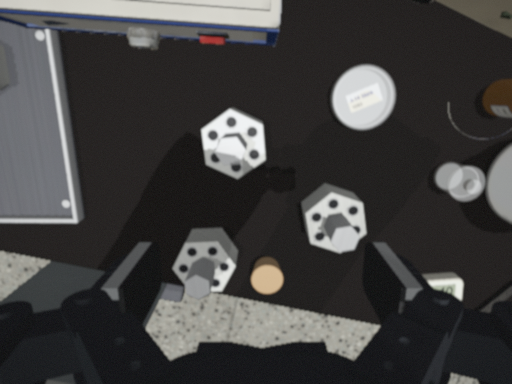

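```bash
cat >> h.py <<'E'
from scipy.optimize import minimize
S=4
def hexpts(x,y,yaw,r,z): 
    a=np.radians(yaw+60*np.arange(6)); return np.c_[x+r*np.cos(a),y+r*np.sin(a),np.full(6,z)]
def parts(x,y,yaw,z0=0,stub=True):
    P=[np.vstack([hexpts(x,y,yaw,34.64,z0),hexpts(x,y,yaw,34.64,z0+40)])]
    if stub: P.append(np.vstack([hexpts(x,y,yaw+30,13.86,z0+40),hexpts(x,y,yaw+30,13.86,z0+80)]))
    return P
def render(d,P):
    im=np.zeros((384*S,512*S),np.uint8)
    for p in P:
        q=np.array([proj(d,v) for v in p]); h=cv2.convexHull(((q+.5)*S).astype(np.float32))
        cv2.fillConvexPoly(im,np.round(h*16).astype(np.int32),1,shift=4)
    return cv2.resize(im.astype(np.float32),(512,384),interpolation=cv2.INTER_AREA)
def fit(d,mask,x,y,z0=0,stub=True):
    m=mask.astype(np.float32); best=None
    f=lambda p:np.abs(render(d,parts(*p,z0,stub))-m).sum()
    for y0 in (0,15,30,45):
        r=minimize(f,[x,y,y0],method='Nelder-Mead',options=dict(initial_simplex=[[x,y,y0],[x+8,y,y0],[x,y+8,y0],[x,y,y0+10]],xatol=.05,fatol=.5,maxiter=120))
        if best is None or r.fun<best.fun: best=r
    return best.x,best.fun,m.sum()
def overlay(d,img,x,y,yaw,z0=0,stub=True):
    for r,z,o in [(34.64,40,0)]+([(13.86,80,30)] if stub else []):
        q=np.array([proj(d,v) for v in hexpts(x,y,yaw+o,r,z0+z)])
        cv2.polylines(img,[np.round((q+.5)*3*16).astype(np.int32)],True,(0,0,255),1,cv2.LINE_AA,shift=4)
E
time python3 - <<'E'
from h import *
np.set_printoptions(precision=2,suppress=True)
w=shot('wrist'); img=cv2.resize(w['image'][:,:,::-1],None,fx=3,fy=3,interpolation=cv2.INTER_CUBIC)
for o in ctrl.outline_of('hex0','wrist')[:3]:
    m=o['mask']; c=np.argwhere(m).mean(0); g=ray(w,c[1],c[0],35)
    p,f,a=fit(w,m,g[0],g[1]); print(np.array(c),p,f,a); overlay(w,img,*p)
cv2.imwrite('pics/fit1.png',img[280:880,450:1250])
t=shot('top')
for o in ctrl.outline_of('hex0','top')[:4]:
    m=o['mask']; c=np.argwhere(m).mean(0); g=ray(t,c[1],c[0],30); p,f,a=fit(t,m,g[0],g[1]); print('top',c,p,f,a)
E
```

```text
[259.95 204.82] [ 418.2  -280.83   44.92] 108.0 3196.0
[216.41 332.85] [ 499.   -407.65   24.07] 72.125 3380.0
[141.01 232.7 ] [ 556.56 -286.     18.19] 171.8125 3171.0
top [127.03 151.99] [722.63  46.48  28.73] 24.8125 444.0
real	0m12.469s
user	0m12.800s
sys	0m5.005s
```

View pics/fit1.png

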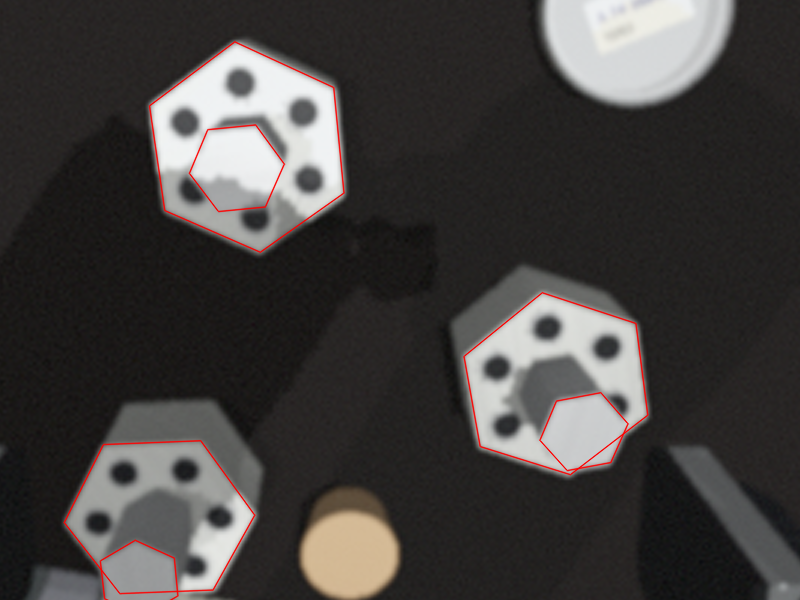

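The fits sit tightly on the hexagons: A (418,-281), B (499,-408) and C (557,-286). All three are silver with stubs, as described. I'll take C first.

```bash
python3 -c "
from h import *
go(556.6,-286,119,-11.8)"
```

```text
tool shift m [ 0.0228 -0.0286  0.185 ] turn rad [ 0.0026 -0.0019  0.4265] rows>= 4.0 yaw 12.64 q7 -55.292112310159645
```

```bash
python3 -m jog '.008 -.0095 .02 0 0 .105 0;.008 -.0095 .02 0 0 .105 0;.007 -.0095 .02 0 0 .105 0;0 0 .02 0 0 .105 0;0 0 0 0 0 0 0;0 0 0 0 0 0 0'; python3 -c "
from h import *
go(556.6,-286,119,-11.8)"
```

```text
clock: 3.05
position: [559.9, -289.2, 223.3]
eef_rot: [[0.977, -0.214, 0.004], [-0.214, -0.977, -0.005], [0.005, 0.003, -1.0]]
contact_force: [-0.4, -0.4, 0.3]
opening: 85.4
tool shift m [-0.0045 -0.0028  0.1043] turn rad [ 0.0035 -0.0051 -0.0097] rows>= 3.0 yaw -12.36 q7 -82.47385434270392
```

```bash
python3 -m jog '-.002 -.001 .025 .002 -.002 -.005 0;-.002 -.001 .025 .001 -.002 -.005 0;0 0 .02 0 0 0 0;0 0 .02 0 0 0 0;0 0 .01 0 0 0 0;0 0 0 0 0 0 0;0 0 0 0 0 0 0'; python3 -c "
from h import *
go(556.6,-286,119,-11.8)"
```

```text
clock: 3.75
position: [559.7, -291.2, 129.4]
eef_rot: [[0.982, -0.19, 0.012], [-0.19, -0.982, -0.005], [0.012, 0.003, -1.0]]
contact_force: [-0.1, -0.8, 0.3]
opening: 85.5
tool shift m [-0.0041 -0.0045  0.0103] turn rad [ 0.0028 -0.0124  0.0149] rows>= 1.0 yaw -10.95 q7 -81.59398070776612
```

```bash
python3 -m jog '-.004 -.0045 .01 .003 -.012 .015 0;0 0 0 0 0 0 0;0 0 0 0 0 0 0'; python3 -c "
from h import *
go(556.6,-286,119,-11.8)"
```

```text
clock: 4.05
position: [557.5, -286.2, 121.2]
eef_rot: [[0.979, -0.205, 0.003], [-0.205, -0.979, -0.001], [0.003, 0.0, -1.0]]
contact_force: [-0.3, -0.5, 0.4]
opening: 85.4
tool shift m [-0.0009 -0.      0.0022] turn rad [ 0.0002 -0.0028 -0.0008] rows>= 1.0 yaw -11.85 q7 -82.69169440506235
```

Grip at about 60 N, lift, and check the hold.

```bash
python3 -m jog '-.001 0 .002 0 0 0 100;0 0 0 0 0 0 200;0 0 0 0 0 0 255;0 0 0 0 0 0 255;0 0 0 0 0 0 255;0 0 0 0 0 0 255;0 0 0 0 0 0 255;0 0 0 0 0 0 255;0 0 0 0 0 0 255' 60; python3 -m jog '0 0 -.02 0 0 0 255;0 0 -.04 0 0 0 255;0 0 -.04 0 0 0 255;0 0 -.04 0 0 0 255;0 0 0 0 0 0 255'; python3 -c "
from h import *
go(480,-40,260,-18)"
```

```text
clock: 4.95
position: [556.8, -286.0, 119.8]
eef_rot: [[0.979, -0.205, 0.004], [-0.205, -0.979, -0.001], [0.004, 0.0, -1.0]]
contact_force: [0.2, 0.9, 0.1]
opening: 23.3
clock: 5.45
position: [555.1, -285.2, 262.3]
eef_rot: [[0.979, -0.204, -0.002], [-0.204, -0.979, 0.001], [-0.002, -0.001, -1.0]]
contact_force: [1.2, -0.1, -2.1]
opening: 23.0
tool shift m [-0.1236 -0.2247  0.0027] turn rad [-0.0007  0.002   0.1082] rows>= 6.0 yaw -11.8 q7 -81.7771491548245
```

```bash
python3 -m jog '-.012 -.029 0 0 0 .013 255;-.012 -.029 0 0 0 .013 255;-.012 -.029 0 0 0 .013 255;-.012 -.029 0 0 0 .013 255;-.012 -.029 0 0 0 .013 255;-.012 -.029 0 0 0 .013 255;-.012 -.029 0 0 0 .013 255;-.012 -.029 0 0 0 .013 255;0 0 0 0 0 0 255;0 0 0 0 0 0 255;0 0 0 0 0 0 255'; python3 -c "
from h import *
w=shot('wrist','w2.png');
cv2.imwrite('pics/w2b.png',cv2.resize(w['image'][:,:,::-1],(800,600),interpolation=cv2.INTER_CUBIC))
go(500,-40,260,-18)"
```

```text
clock: 6.55
position: [515.9, -28.5, 257.7]
eef_rot: [[0.951, -0.31, -0.006], [-0.31, -0.951, 0.0], [-0.006, 0.002, -1.0]]
contact_force: [-0.2, -0.8, -2.5]
opening: 23.3
tool shift m [-0.0116  0.0155 -0.0022] turn rad [ 0.0019  0.0056 -0.002 ] rows>= 1.0 yaw -18.11 q7 -114.62234474907487
```

View pics/w2b.png

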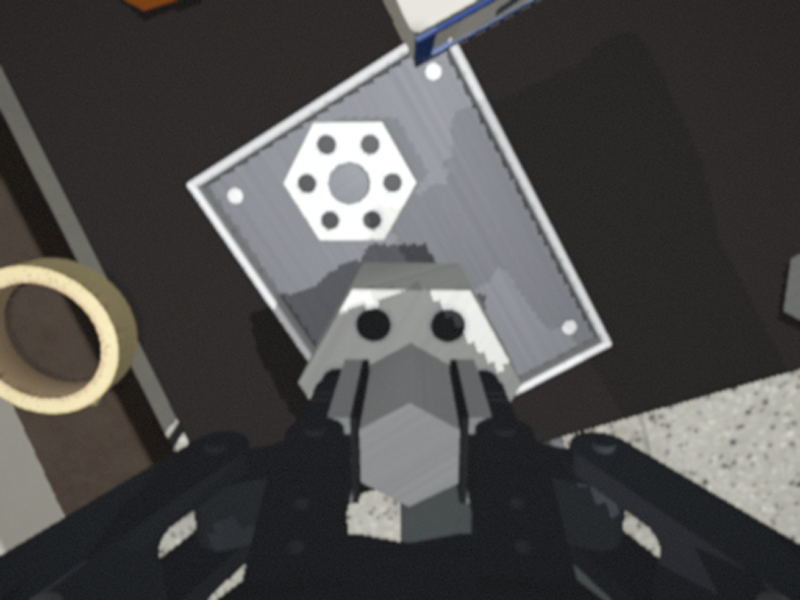

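```bash
cat >> h.py <<'E'
def fixfit(w,u,v,zt=46,half=65,thr=None):
    g=w['image'].min(2); roi=np.zeros_like(g); u,v=int(u),int(v)
    roi[max(0,v-half):v+half,max(0,u-half):u+half]=1
    thr=thr or 205
    m=((g>thr)&(roi>0)).astype(np.uint8)
    n,l,st,_=cv2.connectedComponentsWithStats(m); k=1+np.argmax(st[1:,4])
    h=cv2.convexHull(np.argwhere(l==k)[:,::-1].astype(np.int32)); M=np.zeros_like(m); cv2.fillConvexPoly(M,h,1)
    M=M.astype(np.float32); c=ray(w,u,v,zt)
    f=lambda p:np.abs(render(w,[hexpts(*p,34.64,zt)])-M).sum()
    best=min((minimize(f,[c[0],c[1],y0],method='Nelder-Mead',options=dict(initial_simplex=[[c[0],c[1],y0],[c[0]+6,c[1],y0],[c[0],c[1]+6,y0],[c[0],c[1],y0+8]],xatol=.03,fatol=.3)) for y0 in (0,12,24)),key=lambda r:r.fun)
    return best.x,best.fun,M.sum()
E
python3 - <<'E'
from h import *
np.set_printoptions(precision=2,suppress=True)
w=shot('wrist'); s=ctrl.get_state(); img=cv2.resize(w['image'][:,:,::-1],None,fx=3,fy=3,interpolation=cv2.INTER_CUBIC)
print(w['image'][117,200:208].min(1),w['image'][105,250:262].min(1))
p,f,a=fixfit(w,223,117); print(p,f,a,s['position'])
overlay(w,img,*p,z0=6,stub=False)
a=np.radians(p[2]);R=np.array([[np.cos(a),-np.sin(a)],[np.sin(a),np.cos(a)]])
tr=p[:2]-R@[60,0]
q=np.array([proj(w,[*(tr+R@c),19]) for c in [(107,85),(107,-85),(-107,-85),(-107,85)]])
cv2.polylines(img,[np.round((q+.5)*3).astype(np.int32)],True,(0,255,0),1)
x,y,z=s['position'];overlay(w,img,x,y,yaw_of(s['eef_rot'])+30,z0=z-119.8)
for n,c in [('L',(-52,30)),('R',(-52,-30)),('F',(-103.9,0))]: print(n,p[:2]+R@c)
cv2.imwrite('pics/fit2.png',cv2.resize(img,(800,600),interpolation=cv2.INTER_AREA))
E
```

```text
[109 168 220 243 255 255 255 255] [255 255 255 255 255 255 255 255 238 201 156 138]
[573.37 -14.28  12.15] 66.75 4890.0 [515.94 -29.1  257.79]
L [516.22   4.1 ]
R [528.85 -54.55]
F [471.8  -36.15]
```

View pics/fit2.png

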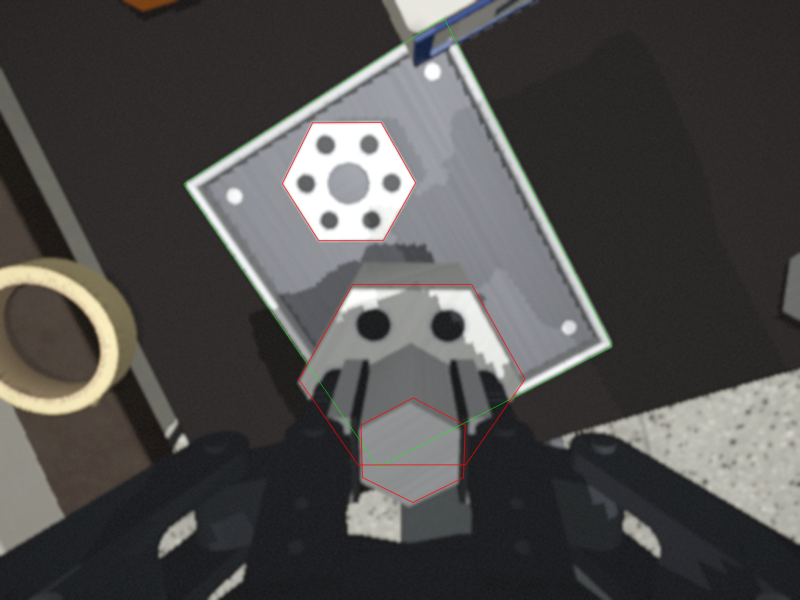

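```bash
python3 -c "
from h import *
go(511.5,5.6,132,-17.85)"
```

```text
tool shift m [-0.0143 -0.0318  0.1258] turn rad [ 0.0019  0.0055 -0.0051] rows>= 3.0 yaw -18.14 q7 -114.63022622383731
```

```bash
python3 -m jog '-.007 -.016 0 .001 .003 -.002 255;-.007 -.016 0 .001 .002 -.003 255;0 0 .02 0 0 0 255;0 0 .03 0 0 0 255;0 0 .03 0 0 0 255;0 0 .02 0 0 0 255;0 0 0 0 0 0 255;0 0 0 0 0 0 255'; python3 -c "
from h import *
go(511.5,5.6,127.5,-17.85)"
```

```text
clock: 7.45
position: [514.5, -0.3, 155.4]
eef_rot: [[0.948, -0.317, 0.002], [-0.317, -0.948, -0.001], [0.003, 0.0, -1.0]]
contact_force: [0.3, 0.1, -1.6]
opening: 23.3
tool shift m [-0.0047 -0.0046  0.0278] turn rad [ 0.     -0.0026 -0.011 ] rows>= 1.0 yaw -18.48 q7 -120.85713592487974
```

```bash
python3 -m jog '-.005 -.005 0 0 -.002 -.011 255;0 0 .008 0 0 0 255;0 0 .008 0 0 0 255;0 0 .006 0 0 0 255;0 0 0 0 0 0 255;0 0 0 0 0 0 255'; python3 -c "
from h import *
go(511.5,5.6,127.5,-17.85)"
```

```text
clock: 8.05
position: [512.8, 6.2, 134.8]
eef_rot: [[0.952, -0.306, 0.005], [-0.306, -0.952, -0.0], [0.005, -0.002, -1.0]]
contact_force: [0.3, -0.3, -2.8]
opening: 23.0
tool shift m [-0.0011  0.001   0.0073] turn rad [-0.0017 -0.0052  0.    ] rows>= 1.0 yaw -17.85 q7 -121.64731050093371
```

```bash
python3 -m jog '-.001 .001 .006 -.0015 -.005 0 255;0 0 .002 0 0 0 255;0 0 0 0 0 0 255'; python3 -m jog '.002 0 0 0 0 0 255;.002 0 0 0 0 0 255;.0 0 0 0 0 0 255'; python3 -c "
from h import *
go(516.2,4.1,126.5,-17.85)"
```

```text
clock: 8.35
position: [511.6, 5.4, 126.3]
eef_rot: [[0.952, -0.307, 0.0], [-0.307, -0.952, 0.0], [0.0, -0.0, -1.0]]
contact_force: [0.5, -0.1, -2.1]
opening: 23.2
clock: 8.65
position: [515.9, 4.0, 126.4]
eef_rot: [[0.952, -0.307, 0.0], [-0.307, -0.952, 0.0], [0.0, -0.0, -1.0]]
contact_force: [-0.3, -0.5, -2.4]
opening: 23.3
tool shift m [ 0.0002 -0.0002 -0.0001] turn rad [-0.0002 -0.0003 -0.0002] rows>= 1.0 yaw -17.86 q7 -121.49874808396454
```

```bash
python3 -m jog '.001 0 0 0 0 0 255;0 0 0 0 0 0 255'; python3 -m jog '.001 0 0 0 0 0 255;0 0 0 0 0 0 255';python3 -m jog '.001 0 0 0 0 0 255;0 0 0 0 0 0 255'
```

```text
clock: 8.85
position: [517.0, 3.7, 126.5]
eef_rot: [[0.952, -0.307, 0.0], [-0.307, -0.952, 0.0], [0.0, -0.0, -1.0]]
contact_force: [0.6, 0.1, -2.8]
opening: 23.3
clock: 9.05
position: [517.1, 3.7, 126.4]
eef_rot: [[0.952, -0.306, -0.002], [-0.306, -0.952, 0.0], [-0.001, 0.0, -1.0]]
contact_force: [-0.2, -0.3, -2.1]
opening: 23.3
clock: 9.25
position: [517.3, 3.7, 126.3]
eef_rot: [[0.952, -0.306, -0.003], [-0.306, -0.952, 0.0], [-0.003, 0.001, -1.0]]
contact_force: [-0.8, -0.1, -2.0]
opening: 23.5
```

```bash
python3 -m jog '.003 0 0 0 0 0 255;.003 0 0 0 0 0 255'; python3 -m jog '0 0 .002 0 0.003 0 255;0 0 .002 0 0 0 255'
```

```text
clock: 9.45
position: [518.3, 3.4, 125.8]
eef_rot: [[0.953, -0.304, -0.014], [-0.304, -0.953, 0.001], [-0.013, 0.004, -1.0]]
contact_force: [-29.5, 8.9, 34.7]
opening: 23.4
clock: 9.65
position: [518.0, 3.4, 125.5]
eef_rot: [[0.953, -0.304, -0.012], [-0.304, -0.953, -0.001], [-0.011, 0.005, -1.0]]
contact_force: [-21.3, -0.2, 56.3]
opening: 23.3
```

```bash
python3 -c "
from h import *
go(517.3,3.7,126,-17.85)"
```

```text
tool shift m [-0.0007 -0.0001 -0.0005] turn rad [0.0048 0.0106 0.0023] rows>= 1.0 yaw -17.72 q7 -121.21583823827123
```

```bash
python3 -m jog '-.0007 0 0 .004 .0106 .002 255;0 0 0 0 0 0 255'; python3 -c "
from h import *
go(517.3,3.7,126,-17.85)"
```

```text
clock: 9.85
position: [517.1, 3.5, 126.4]
eef_rot: [[0.952, -0.306, 0.0], [-0.306, -0.952, -0.001], [0.001, 0.001, -1.0]]
contact_force: [-1.8, 1.2, -4.0]
opening: 23.2
tool shift m [ 0.0001 -0.0003  0.0004] turn rad [ 0.001  -0.0006  0.0001] rows>= 1.0 yaw -17.85 q7 -121.49329837020251
```

```bash
python3 -m jog '0 0 0 0 0 0 130;0 0 0 0 0 0 130;0 0 0 0 0 0 130;0 0 0 0 0 0 130'; python3 -m jog '0 0 -.02 0 0 0 130;0 0 -.03 0 0 0 130;0 0 -.04 0 0 0 0;0 0 -.04 0 0 0 0;0 0 -.03 0 0 0 0;0 0 0 0 0 0 0;0 0 0 0 0 0 0'; python3 - <<'E'
from h import *
np.set_printoptions(precision=2,suppress=True)
w=shot('wrist','w3.png'); u=proj(w,[573.4,-14.3,46]); print(u)
p,f,a=fixfit(w,*u,half=50); print('fix',p,f,a)
for o in ctrl.outline_of('hex0','wrist')[:3]:
    m=o['mask']; c=np.argwhere(m).mean(0); g=ray(w,c[1],c[0],50); print(c,o['score'],g)
    if np.hypot(g[0]-517,g[1]-4)<40:
        b,f,a=fit(w,m,g[0],g[1],z0=6);d=b-p;print(b,f,a,np.hypot(*d[:2]))
go(418.2,-280.8,119,14.9)
E
```

```text
clock: 10.25
position: [518.7, 3.2, 126.8]
eef_rot: [[0.952, -0.307, 0.003], [-0.307, -0.952, -0.001], [0.003, 0.0, -1.0]]
contact_force: [0.4, -0.1, -0.0]
opening: 41.5
clock: 10.95
position: [518.5, 3.3, 292.2]
eef_rot: [[0.952, -0.307, 0.001], [-0.307, -0.952, -0.001], [0.001, 0.0, -1.0]]
contact_force: [-0.4, -0.3, -0.4]
opening: 85.3
[262.07 107.37]
fix [573.83 -14.3   12.28] 92.5 3857.0
[  2.53 147.56] 0.75 [683.08  50.08  50.  ]
[170.44 262.38] 0.56 [518.5    3.07  50.  ]
[516.77   3.79  10.76] 263.0 3373.0 59.8650526870439
tool shift m [-0.01  0.3   0.17] turn rad [ 0.    0.   -0.57] rows>= 7.0 yaw -17.85 q7 -117.79259263904557
```

```bash
python3 -m jog '-.001 .037 0 0 0 0 0;-.001 .037 0 0 0 0 0;-.001 .037 0 0 0 0 0;-.001 .037 0 0 0 0 0;-.001 .037 0 0 0 0 0;-.001 .037 0 0 0 0 0;-.001 .037 0 0 0 0 0;-.001 .035 0 0 0 0 0;0 0 .02 0 0 -.12 0;0 0 .02 0 0 -.12 0;0 0 .02 0 0 -.12 0;0 0 .02 0 0 -.12 0;0 0 0 0 0 -.1 0;0 0 0 0 0 0 0'; python3 - <<'E'
from h import *
np.set_printoptions(precision=2,suppress=True)
go(418.2,-280.8,119,14.9)
E
```

```text
clock: 12.45
position: [409.2, -282.6, 191.3]
eef_rot: [[0.957, 0.288, -0.026], [0.288, -0.958, 0.008], [-0.022, -0.015, -1.0]]
contact_force: [0.2, -0.8, 0.5]
opening: 85.2
tool shift m [0.01 0.   0.07] turn rad [-0.01  0.02  0.03] rows>= 2.0 yaw 16.75 q7 -47.67634182826179
```

```bash
python3 -m jog '.009 0 .01 -.012 .024 .03 0;0 0 .015 0 0 0 0;0 0 .015 0 0 0 0;0 0 .015 0 0 0 0;0 0 0 0 0 0 0;0 0 0 0 0 0 0'; python3 - <<'E'
from h import *
go(418.2,-280.8,120,14.9)
E
```

```text
clock: 13.05
position: [416.7, -279.1, 131.8]
eef_rot: [[0.971, 0.24, -0.003], [0.24, -0.971, 0.005], [-0.001, -0.005, -1.0]]
contact_force: [-0.3, 0.0, -0.3]
opening: 85.3
tool shift m [0.0011 0.0021 0.0118] turn rad [-0.0053  0.0014 -0.018 ] rows>= 1.0 yaw 13.87 q7 -51.017518620330954
```

```bash
python3 -m jog '.0012 .002 .011 -.005 .001 -.018 0;0 0 .001 0 0 0 0;0 0 0 0 0 0 0'; python3 - <<'E'
from h import *
go(418.2,-280.8,119.8,14.9)
E
```

```text
clock: 13.35
position: [418.9, -281.1, 120.0]
eef_rot: [[0.966, 0.257, 0.001], [0.257, -0.966, -0.001], [0.001, 0.001, -1.0]]
contact_force: [-1.4, -0.6, 0.6]
opening: 85.5
tool shift m [-0.0007 -0.0004  0.0002] turn rad [ 0.0014 -0.0008 -0.0004] rows>= 1.0 yaw 14.88 q7 -50.49165036964199
```

```bash
python3 -m jog '-.0007 0 0 .001 0 0 100;0 0 0 0 0 0 200;0 0 0 0 0 0 255;0 0 0 0 0 0 255;0 0 0 0 0 0 255;0 0 0 0 0 0 255;0 0 0 0 0 0 255;0 0 0 0 0 0 255' 60; python3 -m jog '0 0 -.02 0 0 0 255;0 0 -.04 0 0 0 255;0 0 -.04 0 0 0 255;0 0 -.02 0 0 0 255;0 0 0 0 0 0 255'; python3 -c "
from h import *
go(515,-80,240,-17.85)"
```

```text
clock: 14.15
position: [418.5, -281.5, 121.0]
eef_rot: [[0.967, 0.256, 0.002], [0.256, -0.967, -0.001], [0.002, 0.001, -1.0]]
contact_force: [0.1, -0.3, -0.3]
opening: 22.7
clock: 14.65
position: [416.9, -280.7, 243.4]
eef_rot: [[0.967, 0.256, -0.002], [0.256, -0.967, 0.002], [-0.002, -0.002, -1.0]]
contact_force: [1.0, 0.5, -3.2]
opening: 23.1
tool shift m [ 0.1462 -0.1688  0.0035] turn rad [-0.0018  0.0025  0.5706] rows>= 5.0 yaw 14.85 q7 -49.33854890712814
```

```bash
python3 -m jog '.029 -.034 0 0 0 0 255;.029 -.034 0 0 0 0 255;.029 -.034 0 0 0 0 255;.029 -.034 0 0 0 0 255;.029 -.034 0 0 0 0 255;0 0 0 0 0 .12 255;0 0 0 0 0 .12 255;0 0 0 0 0 .12 255;0 0 0 0 0 .12 255;0 0 0 0 0 .09 255;0 0 0 0 0 0 255;0 0 0 0 0 0 255'; python3 - <<'E'
from h import *
np.set_printoptions(precision=2,suppress=True)
w=shot('wrist','w4.png'); s=ctrl.get_state(); print(s['position'])
u=proj(w,[573.4,-14.3,46]); p,f,a=fixfit(w,*u,half=60); print('fix',p,f,a)
img=cv2.resize(w['image'][:,:,::-1],None,fx=3,fy=3,interpolation=cv2.INTER_CUBIC)
overlay(w,img,*p,z0=6,stub=False); overlay(w,img,516.8,3.8,12.2,z0=6)
x,y,z=s['position'];overlay(w,img,x,y,yaw_of(s['eef_rot'])+30,z0=z-121)
cv2.imwrite('pics/fit3.png',cv2.resize(img,(800,600),interpolation=cv2.INTER_AREA))
a=np.radians(-107.85+.0); a=np.radians(12.15-120)
print('R seat',528.85,-54.55,'start',528.85+6*np.cos(a),-54.55+6*np.sin(a))
go(527,-60.3,134,-17.85)
E
```

```text
clock: 15.85
position: [511.6, -69.8, 227.0]
eef_rot: [[0.946, -0.324, -0.019], [-0.324, -0.946, 0.004], [-0.02, 0.002, -1.0]]
contact_force: [-0.1, -1.4, -3.7]
opening: 23.0
[511.58 -69.84 227.03]
fix [572.49 -14.23  12.83] 1642.5625 7575.0
R seat 528.85 -54.55 start 527.0108435314124 -60.26117356451829
tool shift m [ 0.01 -0.01  0.09] turn rad [ 0.    0.02 -0.02] rows>= 2.0 yaw -18.95 q7 -109.79898096637608
```

View pics/fit3.png

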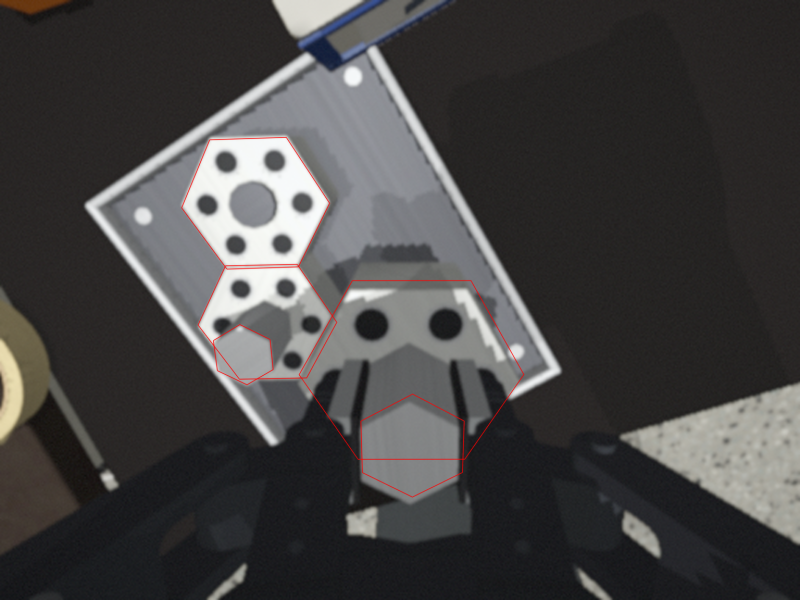

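```bash
python3 - <<'E'
from h import *
go(527,-60.5,160,-17.85)
E
python3 -m jog '.011 -.004 0 .003 .018 -.018 255;0 0 .02 0 0 0 255;0 0 .03 0 0 0 255;0 0 .02 0 0 0 255;0 0 0 0 0 0 255;0 0 0 0 0 0 255';  python3 - <<'E'
from h import *
go(527,-60.5,128.5,-17.85)
E
```

```text
tool shift m [ 0.0129 -0.014   0.0668] turn rad [ 0.0019  0.0198 -0.0191] rows>= 2.0 yaw -18.95 q7 -109.79898096637608
clock: 16.5
position: [528.3, -69.7, 155.1]
eef_rot: [[0.956, -0.294, 0.008], [-0.294, -0.956, 0.002], [0.007, -0.004, -1.0]]
contact_force: [-0.3, -0.0, -3.7]
opening: 23.0
tool shift m [-0.0042 -0.0083  0.0266] turn rad [-0.0037 -0.0068  0.0128] rows>= 1.0 yaw -17.12 q7 -109.3406889403069
```

```bash
python3 -m jog '-.004 -.007 0 -.004 -.007 .013 255;0 0 .009 0 0 0 255;0 0 .009 0 0 0 255;0 0 .004 0 0 0 255;0 0 0 0 0 0 255;0 0 0 0 0 0 255';  python3 - <<'E'
from h import *
go(527,-60.5,128,-17.85)
E
```

```text
clock: 17.1
position: [528.4, -61.0, 134.2]
eef_rot: [[0.952, -0.306, 0.004], [-0.306, -0.952, -0.0], [0.004, -0.001, -1.0]]
contact_force: [-0.5, 0.1, -3.5]
opening: 23.3
tool shift m [-0.0015 -0.      0.0062] turn rad [-0.0008 -0.0041  0.0004] rows>= 1.0 yaw -17.83 q7 -111.43144662719237
```

```bash
python3 -m jog '-.001 0 .006 -.001 -.004 0 255;0 0 .001 0 0 0 255;0 0 0 0 0 0 255'; python3 -m jog '0 -.002 0 0 0 0 255;0 -.002 0 0 0 0 255;0 0 0 0 0 0 255'; python3 -m jog '0 -.001 0 0 0 0 255;0 0 0 0 0 0 255';python3 -m jog '0 -.001 0 0 0 0 255;0 0 0 0 0 0 255'
```

```text
clock: 17.4
position: [527.6, -60.8, 127.0]
eef_rot: [[0.952, -0.306, 0.0], [-0.306, -0.952, -0.0], [0.0, 0.0, -1.0]]
contact_force: [-0.6, 2.0, 3.0]
opening: 23.1
clock: 17.7
position: [529.1, -56.8, 127.2]
eef_rot: [[0.952, -0.306, 0.001], [-0.306, -0.952, -0.0], [0.001, -0.0, -1.0]]
contact_force: [-0.9, 0.8, -4.0]
opening: 23.0
clock: 17.9
position: [529.4, -55.7, 127.3]
eef_rot: [[0.952, -0.306, 0.001], [-0.306, -0.952, -0.0], [0.001, 0.0, -1.0]]
contact_force: [0.4, -0.4, -2.6]
opening: 22.9
clock: 18.1
position: [529.5, -55.5, 127.3]
eef_rot: [[0.952, -0.307, 0.0], [-0.307, -0.952, -0.001], [0.0, 0.001, -1.0]]
contact_force: [1.1, 0.4, -3.3]
opening: 23.4
```

```bash
python3 -m jog '.001 -.0017 0 0 0 0 255;.001 -.0017 0 0 0 0 255'; python3 -m jog '-.001 -.0017 0 0 0 0 255;-.001 -.0017 0 0 0 0 255'; python3 -m jog '0 -.002 .0015 0 0 0 255;0 -.002 .001 0 0 0 255'; python3 -c "
from h import *
go(529.6,-55.4,127,-17.85)"
```

```text
clock: 18.3
position: [530.1, -55.2, 127.0]
eef_rot: [[0.951, -0.309, -0.005], [-0.309, -0.951, -0.004], [-0.004, 0.005, -1.0]]
contact_force: [-11.4, -8.3, 10.5]
opening: 23.0
clock: 18.5
position: [528.9, -53.6, 127.1]
eef_rot: [[0.95, -0.311, -0.006], [-0.311, -0.95, -0.006], [-0.004, 0.007, -1.0]]
contact_force: [-0.2, -7.7, -2.6]
opening: 23.1
clock: 18.7
position: [529.0, -53.3, 127.0]
eef_rot: [[0.949, -0.315, -0.008], [-0.315, -0.949, -0.01], [-0.005, 0.012, -1.0]]
contact_force: [-13.4, -10.8, 24.8]
opening: 23.3
tool shift m [ 0.0012  0.0018 -0.    ] turn rad [ 0.0117  0.0046 -0.0086] rows>= 1.0 yaw -18.34 q7 -113.49533906905667
```

```bash
python3 -m jog '0 .0005 0 .0117 .0046 -.008 255;0 0 0 0 0 0 255'; python3 -m jog '0 0 0 0 0 0 130;0 0 0 0 0 0 130;0 0 0 0 0 0 130;0 0 0 0 0 0 130'; python3 -m jog '0 0 -.02 0 0 0 130;0 0 -.03 0 0 0 130;0 0 -.04 0 0 0 0;0 0 -.04 0 0 0 0;-.04 0 -.03 0 0 0 0;-.03 0 0 0 0 0 0;0 0 0 0 0 0 0'; python3 - <<'E'
from h import *
np.set_printoptions(precision=2,suppress=True)
w=shot('wrist','w5.png'); s=ctrl.get_state(); print(s['position'])
u=proj(w,[573.4,-14.3,46]); p,f,a=fixfit(w,*u,half=45); print('fix',p,f,a,u)
img=cv2.resize(w['image'][:,:,::-1],None,fx=3,fy=3,interpolation=cv2.INTER_CUBIC)
for o in ctrl.outline_of('hex0','wrist')[:5]:
    m=o['mask']; c=np.argwhere(m).mean(0); g=ray(w,c[1],c[0],50)
    if np.hypot(g[0]-520,g[1]+25)<60:
        b,f,a=fit(w,m,g[0],g[1],z0=6);print(b,f,a,'d fix',np.hypot(*(b-p)[:2]));overlay(w,img,*b,z0=6)
overlay(w,img,573.4,-14.3,12.15,z0=6,stub=False)
u=proj(w,[530,-25,46])*3;x0=int(np.clip(u[0]-400,0,736));y0=int(np.clip(u[1]-300,0,552));cv2.imwrite('pics/fit4.png',img[y0:y0+600,x0:x0+800])
E
```

```text
clock: 18.9
position: [528.5, -54.5, 127.4]
eef_rot: [[0.951, -0.308, -0.0], [-0.308, -0.951, -0.001], [0.0, 0.001, -1.0]]
contact_force: [0.5, 1.1, -3.4]
opening: 23.2
clock: 19.3
position: [529.6, -53.4, 127.8]
eef_rot: [[0.952, -0.307, 0.001], [-0.307, -0.952, -0.0], [0.001, -0.0, -1.0]]
contact_force: [0.5, -0.3, -0.3]
opening: 41.9
clock: 20.0
position: [462.0, -30.3, 293.1]
eef_rot: [[0.952, -0.306, 0.0], [-0.306, -0.952, 0.001], [0.0, -0.001, -1.0]]
contact_force: [-0.5, -0.5, -1.1]
opening: 85.5
[463.56 -30.68 293.36]
fix [572.93 -15.06  12.26] 823.625 5171.0 [206.01  55.97]
[515.36   6.06  11.6 ] 163.25 3732.0 d fix 61.32285914596549
[528.34 -53.22  12.06] 103.0 3948.0 d fix 58.68919134585552
```

View pics/fit4.png

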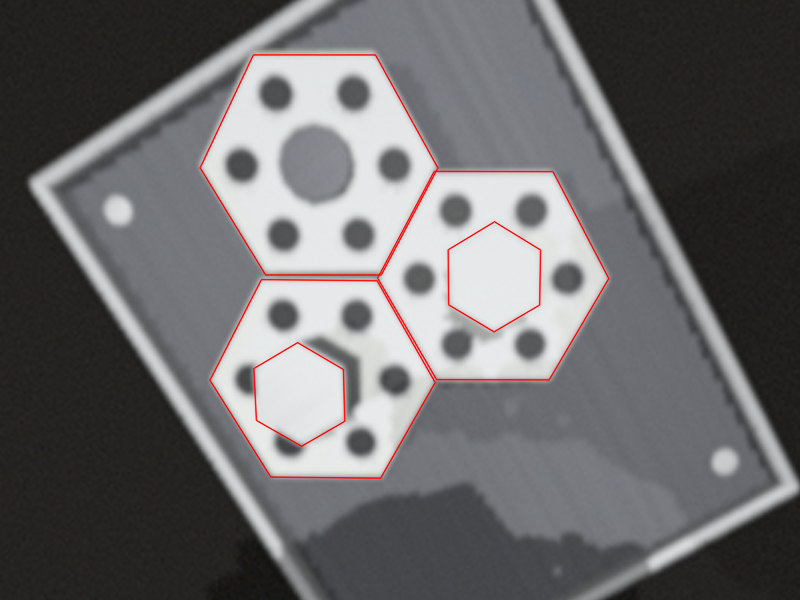

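The left block was shifted about 1.5 mm off the fixed face, and the picture shows a thin gap along y≈277 px. I'll re-grip it by its stub and press it back onto the face.

```bash
python3 - <<'E'
from h import *
np.set_printoptions(suppress=True)
go(515.6,5.8,126.5,-17.85)
E
python3 -m jog '.020 -.012 0 0 0 0 130;.020 -.012 .02 0 0 0 130;0 0 .04 0 0 0 130;0 0 .03 0 0 0 130;0 0 0 0 0 0 130;0 0 0 0 0 0 130';python3 - <<'E'
from h import *
go(515.6,5.8,126.5,-17.85)
E
```

```text
tool shift m [ 0.0373 -0.0505  0.1665] turn rad [-0.001  -0.0008 -0.0002] rows>= 4.0 yaw -17.86 q7 -112.80001413192396
clock: 20.7
position: [516.1, -20.9, 199.0]
eef_rot: [[0.951, -0.308, 0.002], [-0.308, -0.951, 0.001], [0.001, -0.001, -1.0]]
contact_force: [0.3, -0.4, 0.2]
opening: 41.9
tool shift m [-0.0088 -0.0251  0.0725] turn rad [-0.0013 -0.0013 -0.0015] rows>= 2.0 yaw -17.94 q7 -115.5037343614946
```

```bash
python3 -m jog '-.0085 -.025 0 -.001 -.001 -.001 130;0 0 .02 0 0 0 130;0 0 .012 0 0 0 130;0 0 0 0 0 0 130;0 0 0 0 0 0 130';python3 - <<'E'
from h import *
go(515.6,5.8,126.5,-17.85)
E
```

```text
clock: 21.2
position: [519.3, 5.3, 171.8]
eef_rot: [[0.951, -0.309, 0.006], [-0.309, -0.951, 0.0], [0.006, -0.002, -1.0]]
contact_force: [0.0, -0.1, -0.4]
opening: 41.7
tool shift m [-0.004   0.0008  0.0452] turn rad [-0.0023 -0.0061 -0.003 ] rows>= 1.0 yaw -18.02 q7 -119.32880808244384
```

```bash
python3 -m jog '-.004 .001 .01 -.002 -.006 -.003 130;0 0 .015 0 0 0 130;0 0 .012 0 0 0 130;0 0 .004 0 0 0 130;0 0 0 0 0 0 130;0 0 0 0 0 0 130';python3 - <<'E'
from h import *
go(515.6,5.8,126.5,-17.85)
E
```

```text
clock: 21.8
position: [515.7, 4.5, 130.6]
eef_rot: [[0.951, -0.308, 0.002], [-0.308, -0.951, 0.0], [0.002, -0.001, -1.0]]
contact_force: [0.1, -0.5, 1.3]
opening: 42.1
tool shift m [-0.0005 -0.0012  0.0041] turn rad [-0.0006 -0.0018 -0.0014] rows>= 1.0 yaw -17.93 q7 -119.99491781142575
```

```bash
python3 -m jog '0 -.001 .003 0 -.001 -.001 130;0 0 0 0 0 0 255;0 0 0 0 0 0 255;0 0 0 0 0 0 255;0 0 0 0 0 0 255;0 0 0 0 0 0 255;0 0 0 0 0 0 255'; python3 -m jog '.002 0 0 0 0 0 255;0 0 0 0 0 0 255'; python3 -m jog '.0015 0 0 0 0 0 255;0 0 0 0 0 0 255'; python3 -m jog '.0015 0 0 0 0 0 255;0 0 0 0 0 0 255'
```

```text
clock: 22.5
position: [516.3, 5.5, 128.3]
eef_rot: [[0.952, -0.307, 0.002], [-0.307, -0.952, 0.0], [0.002, -0.001, -1.0]]
contact_force: [-0.2, 1.0, -2.8]
opening: 22.9
clock: 22.7
position: [518.0, 5.0, 128.3]
eef_rot: [[0.952, -0.307, 0.001], [-0.307, -0.952, 0.001], [0.001, -0.001, -1.0]]
contact_force: [-0.6, -0.3, -1.5]
opening: 23.0
clock: 22.9
position: [518.2, 5.0, 128.3]
eef_rot: [[0.952, -0.306, -0.002], [-0.306, -0.952, 0.001], [-0.002, -0.0, -1.0]]
contact_force: [1.4, -0.2, -0.9]
opening: 22.7
clock: 23.1
position: [518.5, 5.0, 128.3]
eef_rot: [[0.952, -0.306, -0.004], [-0.306, -0.952, 0.001], [-0.004, 0.0, -1.0]]
contact_force: [0.4, 0.4, -1.6]
opening: 23.3
```

```bash
python3 -m jog '0 .0012 0 0 .002 0 255;0 .0008 0 0 .001 0 255'; python3 -m jog '.001 0.0003 .001 0 0 0 255;.0005 0 .001 0 0 0 255'; python3 -c "
from h import *
go(517.2,3.5,126.5,-17.85)"
```

```text
clock: 23.3
position: [518.1, 4.1, 128.3]
eef_rot: [[0.952, -0.305, -0.001], [-0.305, -0.952, 0.001], [-0.001, -0.001, -1.0]]
contact_force: [-1.3, 4.1, -1.0]
opening: 22.8
clock: 23.5
position: [518.3, 4.1, 128.1]
eef_rot: [[0.953, -0.304, -0.003], [-0.304, -0.953, 0.001], [-0.003, -0.0, -1.0]]
contact_force: [-16.1, 0.6, 36.2]
opening: 23.0
tool shift m [-0.0008  0.0009  0.0016] turn rad [-0.0003  0.0035  0.0023] rows>= 1.0 yaw -17.72 q7 -119.59720853180843
```

```bash
python3 -m jog '-.0005 0 -.0003 0 .0035 .002 255;0 0 0 0 0 0 255'; python3 -m jog '0 0 0 0 0 0 130;0 0 0 0 0 0 130;0 0 0 0 0 0 130;0 0 0 0 0 0 130'; python3 -m jog '0 0 -.02 0 0 0 130;0 0 -.03 0 0 0 130;0 0 -.04 0 0 0 0;0 0 -.04 0 0 0 0;-.04 .02 -.03 0 0 0 0;-.03 .01 0 0 0 0 0;0 0 0 0 0 0 0;0 0 0 0 0 0 0'; cat >> h.py <<'E'
def check(save,n=2):
    w=shot('wrist',save); R=None
    img=cv2.resize(w['image'][:,:,::-1],None,fx=3,fy=3,interpolation=cv2.INTER_CUBIC); B=[]
    F=np.array([573.4,-14.3]);a=np.radians(12.15);T=np.array([[np.cos(a),np.sin(a)],[-np.sin(a),np.cos(a)]])
    for o in ctrl.outline_of('hex0','wrist')[:6]:
        m=o['mask']; c=np.argwhere(m).mean(0); g=ray(w,c[1],c[0],50)
        if np.hypot(g[0]-510,g[1]+25)<95:
            b,f,A=fit(w,m,g[0],g[1],z0=6,stub=np.hypot(g[0]-573,g[1]+14)>35)
            print(np.round(b,2),round(f),A,'tray-rel fixed',np.round(T@(b[:2]-F),2)); B.append(b[:2])
    for i in range(len(B)):
        for j in range(i): print(i,j,round(np.hypot(*(B[i]-B[j])),2))
    return w,img
E
python3 - <<'E'
from h import *
check('w6.png'); go(499,-407.65,120,-5.9)
E
```

```text
clock: 23.7
position: [517.9, 4.3, 128.9]
eef_rot: [[0.952, -0.306, 0.001], [-0.306, -0.952, 0.0], [0.001, -0.001, -1.0]]
contact_force: [-2.1, 1.0, -1.4]
opening: 23.2
clock: 24.1
position: [518.9, 3.6, 128.9]
eef_rot: [[0.952, -0.307, 0.003], [-0.307, -0.952, -0.0], [0.003, -0.001, -1.0]]
contact_force: [-0.7, -0.5, -0.9]
opening: 41.7
clock: 24.9
position: [444.9, -3.4, 292.4]
eef_rot: [[0.952, -0.307, 0.003], [-0.307, -0.952, -0.0], [0.003, -0.001, -1.0]]
contact_force: [0.2, 0.3, -0.7]
opening: 85.1
[527.92 -53.81  73.05] 101 4241.0 tray-rel fixed [-52.78 -29.05]
tool shift m [0.1751 0.3683 0.1718] turn rad [-0.0004 -0.0018 -0.209 ] rows>= 9.0 yaw -17.87 q7 -116.45359689371764
```

```bash
python3 -m jog '.0175 .037 0 0 0 0 0;.0175 .037 0 0 0 0 0;.0175 .037 0 0 0 0 0;.0175 .037 0 0 0 0 0;.0175 .037 0 0 0 0 0;.0175 .037 0 0 0 0 0;.0175 .037 0 0 0 0 0;.0175 .037 0 0 0 0 0;.0175 .037 0 0 0 0 0;.0175 .036 0 0 0 0 0;0 0 .03 0 0 -.1 0;0 0 .03 0 0 -.1 0;0 0 .02 0 0 0 0;0 0 0 0 0 0 0;0 0 0 0 0 0 0'; python3 - <<'E'
from h import *
go(499,-407.65,120,-5.9)
E
```

```text
clock: 26.5
position: [508.5, -428.4, 194.7]
eef_rot: [[0.995, -0.098, -0.013], [-0.098, -0.995, 0.002], [-0.013, -0.0, -1.0]]
contact_force: [-0.1, -0.2, -0.3]
opening: 85.2
tool shift m [-0.0105 -0.0197  0.0749] turn rad [-0.0003  0.0132  0.0052] rows>= 2.0 yaw -5.6 q7 -58.958662513867395
```

```bash
python3 -m jog '-.010 -.019 0 0 .013 .005 0;0 0 .02 0 0 0 0;0 0 .02 0 0 0 0;0 0 .015 0 0 0 0;0 0 0 0 0 0 0;0 0 0 0 0 0 0'; python3 - <<'E'
from h import *
go(499,-407.65,120,-5.9)
E
```

```text
clock: 27.1
position: [504.4, -409.4, 143.9]
eef_rot: [[0.995, -0.103, 0.006], [-0.103, -0.995, -0.004], [0.007, 0.004, -1.0]]
contact_force: [-0.5, -0.3, -0.1]
opening: 85.2
tool shift m [-0.0058 -0.0013  0.0239] turn rad [ 0.0037 -0.0066 -0.0005] rows>= 1.0 yaw -5.93 q7 -59.98515507811539
```

```bash
python3 -m jog '-.006 -.001 .008 .003 -.006 0 0;0 0 .010 0 0 0 0;0 0 .005 0 0 0 0;0 0 0 0 0 0 0;0 0 0 0 0 0 0'; python3 - <<'E'
from h import *
go(499,-407.65,120,-5.9)
E
```

```text
clock: 27.6
position: [498.8, -408.5, 121.0]
eef_rot: [[0.995, -0.104, 0.002], [-0.104, -0.995, -0.002], [0.002, 0.002, -1.0]]
contact_force: [-0.3, -0.0, -0.4]
opening: 85.4
tool shift m [ 0.0001 -0.0009  0.001 ] turn rad [ 0.0016 -0.0022 -0.001 ] rows>= 1.0 yaw -5.96 q7 -59.72071592326972
```

```bash
python3 -m jog '0 0 .001 0 -.001 0 100;0 0 0 0 0 0 200;0 0 0 0 0 0 255;0 0 0 0 0 0 255;0 0 0 0 0 0 255;0 0 0 0 0 0 255;0 0 0 0 0 0 255;0 0 0 0 0 0 255' 60; python3 -m jog '0 0 -.02 0 0 0 255;0 0 -.04 0 0 0 255;0 0 -.04 0 0 0 255;0 0 -.03 0 0 0 255;0 0 0 0 0 0 255'; python3 -c "
from h import *
go(455,-42,250,-17.85)"
```

```text
clock: 28.4
position: [499.2, -408.7, 120.6]
eef_rot: [[0.995, -0.104, 0.002], [-0.104, -0.995, -0.002], [0.002, 0.002, -1.0]]
contact_force: [0.7, -0.5, -1.5]
opening: 23.3
clock: 28.9
position: [497.7, -407.5, 252.7]
eef_rot: [[0.995, -0.104, -0.003], [-0.104, -0.995, 0.001], [-0.003, -0.001, -1.0]]
contact_force: [0.3, -0.3, -2.5]
opening: 23.1
tool shift m [-0.0804 -0.3591  0.0032] turn rad [-0.0003  0.0033  0.2076] rows>= 8.0 yaw -5.95 q7 -60.31937487741554
```

```bash
python3 -m jog '-.008 -.036 0 0 0 0 255;-.008 -.036 0 0 0 0 255;-.008 -.036 0 0 0 0 255;-.008 -.036 0 0 0 0 255;-.008 -.036 0 0 0 0 255;-.008 -.036 0 0 0 0 255;-.008 -.036 0 0 0 0 255;-.008 -.036 0 0 0 0 255;-.008 -.036 0 0 0 0 255;-.008 -.030 0 0 0 0 255;0 0 0 0 0 .1 255;0 0 0 0 0 .1 255;0 0 0 0 0 0 255;0 0 0 0 0 0 255'; python3 - <<'E'
from h import *
w,img=check('w7.png')
s=ctrl.get_state(); print(s['position'])
overlay(w,img,573.4,-14.3,12.15,z0=6,stub=False)
x,y,z=s['position'];overlay(w,img,x,y,yaw_of(s['eef_rot'])+30,z0=z-120.6)
cv2.imwrite('pics/fit5.png',cv2.resize(img,(800,600),interpolation=cv2.INTER_AREA))
go(464,-37.8,150,-17.85)
E
```

```text
clock: 30.3
position: [446.9, -32.6, 243.5]
eef_rot: [[0.953, -0.302, -0.014], [-0.302, -0.953, 0.001], [-0.014, 0.003, -1.0]]
contact_force: [-1.0, -0.4, -2.7]
opening: 23.3
[527.75 -53.91  11.92] 158 5936.0 tray-rel fixed [-52.96 -29.11]
[516.64   5.23  12.22] 269 5558.0 tray-rel fixed [-51.38  31.04]
1 0 60.17
[446.98660161 -32.72535376 243.6044818 ]
tool shift m [ 0.019  -0.0006  0.0934] turn rad [0.0031 0.0135 0.0043] rows>= 2.0 yaw -17.6 q7 -112.48646493391252
```

View pics/fit5.png

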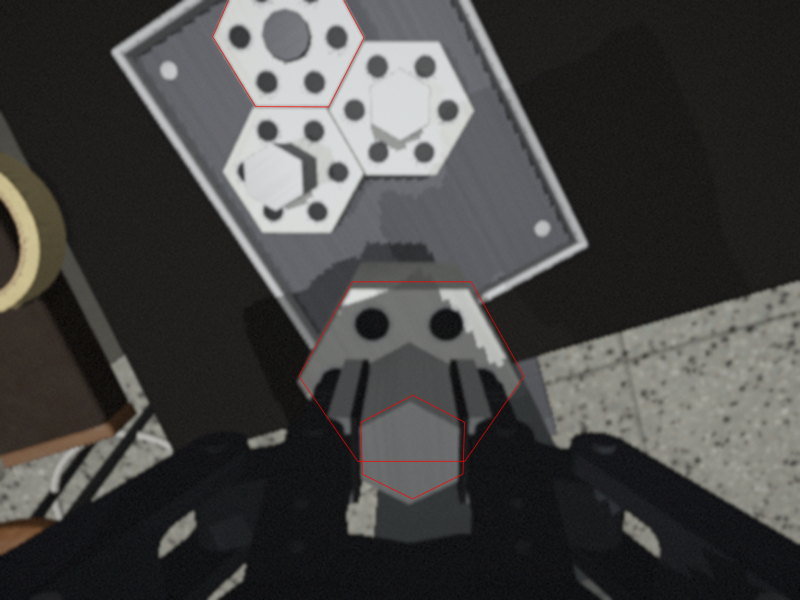

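```bash
python3 -m jog '.018 .004 0 .003 .0135 .004 255;0 0 .025 0 0 0 255;0 0 .03 0 0 0 255;0 0 .02 0 0 0 255;0 0 0 0 0 0 255;0 0 0 0 0 0 255'; python3 - <<'E'
from h import *
go(465.3,-37,130,-17.85)
E
```

```text
clock: 31.0
position: [467.3, -45.8, 166.8]
eef_rot: [[0.953, -0.303, 0.006], [-0.303, -0.953, -0.001], [0.006, -0.001, -1.0]]
contact_force: [0.1, 0.7, -2.6]
opening: 23.2
tool shift m [-0.0048 -0.0077  0.0368] turn rad [-0.001  -0.0056  0.004 ] rows>= 1.0 yaw -17.62 q7 -112.00233817096272
```

```bash
python3 -m jog '-.005 -.007 0 -.001 -.005 .004 255;0 0 0 0 0 0 255;0 0 .01 0 0 0 255;0 0 .010 0 0 0 255;0 0 .008 0 0 0 255;0 0 0 0 0 0 255;0 0 0 0 0 0 255'; python3 - <<'E'
from h import *
go(465.3,-37,127.2,-17.85)
E
```

```text
clock: 31.7
position: [466.3, -37.0, 139.2]
eef_rot: [[0.952, -0.306, 0.005], [-0.306, -0.952, -0.0], [0.005, -0.001, -1.0]]
contact_force: [0.4, -0.2, -2.8]
opening: 23.2
tool shift m [-0.001   0.0003  0.012 ] turn rad [-0.0013 -0.0047  0.0005] rows>= 1.0 yaw -17.82 q7 -113.77274110590592
```

```bash
python3 -m jog '-.001 0 .007 -.001 -.005 0 255;0 0 .005 0 0 0 255;0 0 0 0 0 0 255'; python3 -m jog '.0026 -.0015 0 0 0 0 255;.0017 -.001 0 0 0 0 255;0 0 0 0 0 0 255'; python3 -m jog '.0009 -.0005 0 0 0 0 255;0 0 0 0 0 0 255'
```

```text
clock: 32.0
position: [465.7, -36.8, 126.6]
eef_rot: [[0.952, -0.306, 0.0], [-0.306, -0.952, 0.0], [0.0, -0.001, -1.0]]
contact_force: [-0.1, -0.0, -0.1]
opening: 23.1
clock: 32.3
position: [467.3, -36.3, 126.8]
eef_rot: [[0.952, -0.307, -0.008], [-0.307, -0.952, -0.001], [-0.007, 0.003, -1.0]]
contact_force: [-0.1, -0.2, -2.5]
opening: 22.8
clock: 32.5
position: [468.4, -36.2, 126.7]
eef_rot: [[0.952, -0.307, -0.008], [-0.307, -0.952, -0.001], [-0.007, 0.003, -1.0]]
contact_force: [0.6, 1.3, -2.1]
opening: 23.2
```

```bash
python3 -m jog '.0009 -.0005 -.001 .002 .007 0 255;0 0 0 0 0 0 255'; python3 -m jog '.0009 -.0005 0 0 0 0 255;0 0 0 0 0 0 255';python3 -m jog '.0009 -.0005 0 0 0 0 255;0 0 0 0 0 0 255'; python3 -m jog '.0009 -.0005 0 0 0 0 255;0 0 0 0 0 0 255'
```

```text
clock: 32.7
position: [469.9, -35.9, 127.7]
eef_rot: [[0.952, -0.307, 0.001], [-0.307, -0.952, -0.001], [0.001, 0.001, -1.0]]
contact_force: [0.2, -0.4, -3.2]
opening: 22.9
clock: 32.9
position: [471.1, -35.7, 127.7]
eef_rot: [[0.952, -0.307, 0.001], [-0.307, -0.952, -0.001], [0.001, 0.0, -1.0]]
contact_force: [-0.7, 0.8, -3.6]
opening: 23.1
clock: 33.1
position: [472.0, -35.4, 127.6]
eef_rot: [[0.952, -0.307, 0.0], [-0.307, -0.952, -0.001], [0.001, 0.001, -1.0]]
contact_force: [0.9, -0.3, -2.7]
opening: 22.9
clock: 33.3
position: [472.3, -35.4, 127.4]
eef_rot: [[0.952, -0.307, -0.001], [-0.307, -0.952, -0.001], [-0.001, 0.001, -1.0]]
contact_force: [-0.9, 0.0, -2.6]
opening: 23.0
```

```bash
python3 -m jog '.0013 -.0008 0 0 0 0 255;.0013 -.0008 0 0 0 0 255'; python3 -m jog '-.0004 0.0002 0.0008 0 .002 0 255;0 0 .0005 0 0 0 255'; python3 -c "
from h import *
go(472.3,-35.4,127,-17.85)"
```

```text
clock: 33.5
position: [473.0, -35.1, 126.8]
eef_rot: [[0.952, -0.307, -0.007], [-0.308, -0.952, -0.002], [-0.006, 0.004, -1.0]]
contact_force: [-10.6, -1.7, 4.2]
opening: 23.1
clock: 33.7
position: [472.6, -35.0, 126.5]
eef_rot: [[0.952, -0.308, -0.005], [-0.308, -0.952, -0.002], [-0.004, 0.004, -1.0]]
contact_force: [-5.8, 0.4, 16.4]
opening: 23.2
tool shift m [-0.0002  0.0005 -0.0005] turn rad [ 0.0037  0.0038 -0.0011] rows>= 1.0 yaw -17.91 q7 -114.40625892137727
```

Force is −x/−y, so it is seated against both faces. Level it, release, back off and check.

```bash
python3 -m jog '-.0002 0 0 .0037 .0038 0 255;0 0 0 0 0 0 255'; python3 -m jog '0 0 0 0 0 0 130;0 0 0 0 0 0 130;0 0 0 0 0 0 130;0 0 0 0 0 0 130'; python3 -m jog '0 0 -.02 0 0 0 130;0 0 -.03 0 0 0 130;0 0 -.04 0 0 0 0;0 0 -.04 0 0 0 0;.025 -.03 -.04 0 0 0 0;.025 -.03 -.03 0 0 0 0;0 0 0 0 0 0 0;0 0 0 0 0 0 0;0 0 0 0 0 0 0'; python3 - <<'E'
from h import *
w,img=check('w8.png')
u=proj(w,[573.4,-14.3,46])
try: print('fixed',fixfit(w,*u,half=45))
except Exception as e: print(e)
overlay(w,img,573.4,-14.3,12.15,z0=6,stub=False)
u=proj(w,[520,-25,46])*3;x0=int(np.clip(u[0]-400,0,736));y0=int(np.clip(u[1]-300,0,552));cv2.imwrite('pics/fit6.png',img[y0:y0+600,x0:x0+800])
E
```

```text
clock: 33.9
position: [472.3, -35.1, 126.7]
eef_rot: [[0.952, -0.308, 0.0], [-0.308, -0.952, -0.0], [0.0, 0.0, -1.0]]
contact_force: [-0.7, 0.1, -3.3]
opening: 23.4
clock: 34.3
position: [473.8, -34.9, 127.1]
eef_rot: [[0.952, -0.308, 0.003], [-0.308, -0.952, 0.0], [0.003, -0.001, -1.0]]
contact_force: [0.0, 0.8, -0.2]
opening: 42.4
clock: 35.2
position: [536.4, 5.4, 330.1]
eef_rot: [[0.951, -0.308, 0.002], [-0.308, -0.951, 0.001], [0.002, -0.001, -1.0]]
contact_force: [-0.0, -0.7, -0.8]
opening: 85.4
[528.75 -54.08  12.09] 226 2852.0 tray-rel fixed [-52.03 -29.49]
[470.89 -34.46  12.11] 487 2477.0 tray-rel fixed [-104.45    1.86]
[517.13   5.54  10.68] 260 2644.0 tray-rel fixed [-50.83  31.24]
1 0 61.09
2 0 60.75
2 1 61.14
fixed (array([571.56818087, -15.56625259,  16.85172421]), np.float64(1517.5625), np.float32(4538.0))
```

View pics/fit6.png

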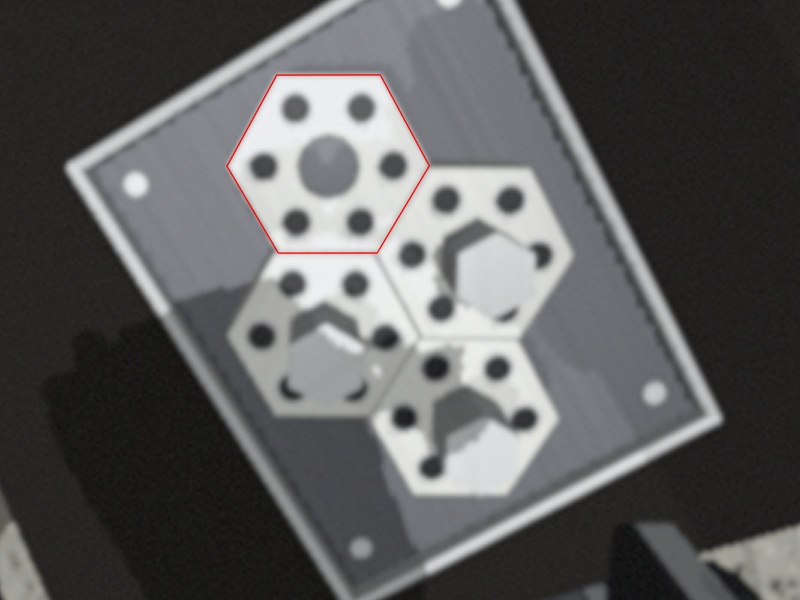

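```bash
python3 - <<'E'
from h import *
shot('top')
for n in ['petri_dish','stopper','weigh_bottle']:
    o=ctrl.outline_of(n,'top')
    if o: print(n,round(o[0]['score'],2),o[0]['extent'])
print(ctrl.get_state()['clock']); print(ctrl.finish_job())
E
```

```text
petri_dish 0.62 [295.2, 150.2, 22.0, 17.0]
weigh_bottle 0.73 [336.4, 168.6, 19.9, 15.6]
35.5
the job is handed in; nothing more can be done
None
```

All three loose blocks are packed against the fixed block in the honeycomb diamond, released, and the job is handed in at 35.5 s. I gripped each one by its stub, lowered it to the tray floor and pressed it into its seat until I felt contact. Placing the right block pushed the left one about 1.5 mm off the fixed face. I gripped the left one again and pressed it back before setting the front block.

**Last wrist-camera check:** all three blocks were about 2 mm or less from their seats.

| Check | Measured | Limit |
|---|---|---|
| Loose block to loose block | 60.8–61.1 mm | 62.5 mm |
| Left block to fixed block | about 59.7 mm | 62.5 mm |
| Right block to fixed block | about 59.8 mm | 62.5 mm |
| Face angle off the tray's | about 1.5° at most | about 5.2° |

The image shows all the faces flush.

**Checks that failed or disagreed:**
- **Fixed block:** the final automatic fit of it failed because its bright top merged with its neighbours. The distances to it use an earlier clean fit, which still lay on the block in the last picture.
- **Bystanders:** the petri dish and weighing bottle were within about 3 pixels of where they started. The detector missed the stopper in the last top view; the arm only passed well above it, and I felt no unexpected contact.

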